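# Carry a row of media containers from the cool rack to the warmer

### The job

Take the four containers out of the blue cool rack and stand each one in the warmer, in the aluminium block whose recess is made for it: the small vial in the small round recess, the wide pot in the large round one, the square bottle in the square one and the flat bottle in the oblong one. Keep them upright, lower each one fully into its recess instead of dropping it, and do not push the dish or the timer on the bench aside. Leave all four standing free.

Things in the scene. Friction and masses are not known exactly. Their poses are not given: they have to be found in the camera images.
- vial_mid (a point): Loose container, upright in one of four pockets, 72 mm apart in a row, of the blue cool rack: small round amber glass vial with a narrow crimped metal cap: body 26 mm diameter up to 50 mm high, then a 21 mm cap; 70 mm tall overall, about 45 g. The point is on its axis, half-way up (35 mm above its foot); z points up. The pocket floor is 25 mm above the bench, its rims 37 mm.
- pot_mid (a point): Loose container, upright in one of four pockets, 72 mm apart in a row, of the blue cool rack: wide round plastic pot with a ribbed grey lid as wide as itself, 45 to 47 mm diameter over its whole height; 70 mm tall overall, about 90 g. The point is on its axis, half-way up (35 mm above its foot); z points up. The pocket floor is 25 mm above the bench, its rims 37 mm.
- square_bottle_mid (a point): Loose container, upright in one of four pockets, 72 mm apart in a row, of the blue cool rack: white plastic bottle of square section, 36 x 36 mm up to 58 mm high (its x and y axes are square to the flat sides), then a round grey cap 24 mm across; 80 mm tall overall, about 75 g. The point is on its axis, half-way up (40 mm above its foot); z points up. The pocket floor is 25 mm above the bench, its rims 37 mm.
- flat_bottle_mid (a point): Loose container, upright in one of four pockets, 72 mm apart in a row, of the blue cool rack: white flat plastic bottle of oblong section, 26 mm along its own x and 52 mm along its own y up to 55 mm high, then a round grey cap 20 mm across; 76 mm tall overall, about 80 g. The point is on its axis, half-way up (38 mm above its foot); z points up. The pocket floor is 25 mm above the bench, its rims 37 mm.
- recess_small (a point): Fixed aluminium block with one straight-walled round recess 36 mm in diameter, 12 mm deep with a dark floor. Four blocks, each 70 mm along x (along the row) x 86 mm along y, sit 72 mm apart in the white warmer, in changing order. The point is the centre of the recess floor, 68 mm above the bench; z up. The block's top is 12 mm higher; the housing around is lower.
- recess_large (a point): Fixed aluminium block with one straight-walled round recess 57 mm in diameter, 12 mm deep with a dark floor. Four blocks, each 70 mm along x (along the row) x 86 mm along y, sit 72 mm apart in the white warmer, in changing order. The point is the centre of the recess floor, 68 mm above the bench; z up. The block's top is 12 mm higher; the housing around is lower.
- recess_square (a point): Fixed aluminium block with one straight-walled square recess 46 x 46 mm, 12 mm deep with a dark floor. Four blocks, each 70 mm along x (along the row) x 86 mm along y, sit 72 mm apart in the white warmer, in changing order. The point is the centre of the recess floor, 68 mm above the bench; z up. The block's top is 12 mm higher; the housing around is lower.
- recess_oblong (a point): Fixed aluminium block with one straight-walled oblong recess, 36 mm along its x and 62 mm along its y, 12 mm deep with a dark floor. Four blocks, each 70 mm along x (along the row) x 86 mm along y, sit 72 mm apart in the white warmer, in changing order. The point is the centre of the recess floor, 68 mm above the bench; z up. The block's top is 12 mm higher; the housing around is lower.
- dish_mid (a point): Bystander, not to be moved: a loose round clear culture dish with lid lying on the bench between the rack and the warmer, 58 mm diameter, 15 mm high. The point is its centre, 7.5 mm above the bench.
- timer_mid (a point): Bystander, not to be moved: a loose flat white bench timer lying between the rack and the warmer, 66 x 56 mm, 18 mm high. The point is its centre, 9 mm above the bench.

How it is judged:
By the outcome, as a careful person would: the job done as asked, in the order asked, and still so for the second after the job is handed in, with the robot touching nothing.
It also fails if it takes over 106 s, if anything falls off the work surface, if the arm or the gripper's body presses on something with over 40 N, if the wrist force passes 120 N, or if a joint passes its speed limit or range.

### The arm

A 6-joint arm with a two-finger parallel gripper is mounted at the origin on the work surface. World frame = base frame: x ahead of the robot, y to its left, z up, the work surface at z = 0. Lengths are in mm, angles in rad, forces in N, time in s.
With the tool pointing down it reaches from about 300 to 775 mm from the base axis. Payload 14.6 kg.
Tool frame: the origin (TCP) lies midway between the tips of the shut fingers; the grasp point (between the pads) lies 19 mm behind it; z points along the fingers, y is the line along which they close (so a half turn about z gives the same grasp; the last joint's range is limited). The gripper opens to 85 mm and grips with 20 to 120 N. Pads are 22 mm wide; open, the fingers measure 114 mm over their backs; the gripper's body (76 mm by 85 mm) begins 54 mm behind the grasp point. The pads swing forward as they close: fully open they stand 13 mm farther back than shut.
Start: joints at [1.227, 0.3, 1.521, -0, 1.321, -0.067], TCP at [150.301, 529.055, 231.281] pointing down, gripper open.
Joint ranges: [-3.03, 3.03], [-0.79, 2.21], [0.23, 2.52], [-1.04, 4.18], [0, 3.07], [-2.55, 2.55]. Speed limits (rad/s): [2.22, 2.22, 2.57, 3.14, 3.14, 3.14].

### API

Orientations are given as a unit quaternion [x, y, z, w].
In Python, from workcell import env, vision, workorder, silhouettes, spot_point gives the robot as it stands. The module is installed in compiled form; this text tells all that it offers.
- The arm moves only by the tool servo_tool, never from a script. Its argument "series" is a list of rows, each an object with "slide": the shift along the world's x, y, z scaled (see below), a list of three; "yaw": the turn about the world's z scaled (see below). A call has 1 to 20 rows; each row is the pose to reach, as a shift and turn from the pose commanded when the call began, turning the shorter way round; what a row does not reach only later rows make up. The controller multiplies each number of a shift by 200 mm and each number of a turn by pi rad. A row lasts 1/8 s, in which the tool goes at most 62.5 mm and 10.7 degrees, less where a joint would pass 70% of its speed; a pose out of reach is approached as far as the arm can. A call with a number of a shift or a turn outside -1 to 1 is refused whole. A call with a gripper value outside its range is refused whole. "jaw" is the finger opening in mm, from 0 to 85.4, set as the call begins (left out, the last holds). The fingers move at their own pace and stop on an object; "force" is the grip in N (left out, the last holds). Time passes only in rows, so rows that repeat a pose let the fingers close. It gives the time, the measured TCP pose, the force, the opening and the grip force at its end, in the units of the state.
- env.get_state(): the state, without advancing time (a new reading comes with each control period).
- vision.get_image(name): name is "side" or "top"; returns (picture, depth): 420x560x3 uint8, red, green, blue; 420x560 float32, mm along the optical axis (not along the pixel's ray), 0 where there is no reading.
- vision.camera_info(name): a dict with "K" (3x3 intrinsics, pixels), "k1" (the pictures are not rectified: a ray, as slopes to the right and down, at radius r is drawn at 1 + k1 r^2 times it, then the intrinsics apply), "extrinsics" (4x4, takes a point from world to camera coordinates). Camera axes: x right, y up, looking along -z (the intrinsics and any distortion apply to the point x, -y, -z); pixel columns grow to the right and rows downward; lengths in mm; the calibration is good to about 2 mm. A picture is of the moment at which its call begins. camera_info takes no time and is no camera call.
- workorder.sign_off(): hands the job in; it is judged then, once.
Trained networks look in the newest picture that a camera, given by its name, has taken for a name from the list of things; names that differ only in an ending like _2 or _b are one class to them, and where a whole thing is asked for, a point or a joint stands for the part that bears it (a point fixed in the world has none). Each returns a list of dicts, best first, with "p" (0 to 1); they miss things now and then, are a little off and sometimes report something else, mostly with a low value. They report only what shows in the picture. A call takes as long as a camera call.
- silhouettes(camera, thing): "pixels" (420x560 bool, what is visible of it).
- spot_point(camera, thing): "position" ([x, y, z] in mm, in world coordinates, good to about 4 mm: a listed point, or the origin of a listed thing).
The state is a dict: "time_s": time; "qpos": joint angles; "qd": joint speeds; "tau": joint torques, N m; "eef_pos": TCP position; "tool_rot": TCP orientation; "contact_force": force on the tool from outside, world axes, zero at the start; "moment": the same for the moment, N m; "opening": finger opening in mm; "finger_force": force on a finger pad.
Only numpy, scipy, OpenCV 4.12 (cv2) and the standard library are available. Lean on these libraries where they do the work, as an engineer would, in place of code of your own. Each camera call takes 0.05 s, during which the arm holds its last target. There are 200 camera calls.

## Working session

There is one attempt and no reset: what is moved stays moved. The work goes in short steps, Python scripts to look and compute and a tool call to move; the robot and the scene stay as the last step left them, time stands still between calls to the robot, and variables do not carry over. Pictures are saved under pics/ and viewed, at most 14 in all, crops included, and the job is handed in when it is done.

Besides the shell and the picture viewer there is one more tool, called as name(argument=value, ...), one argument or row to a line, values as JSON. servo_tool: Moves the arm, as the interface text tells. Its arguments: {"type":"object","properties":{"series":{"type":"array","items":{"type":"object","properties":{"slide":{"type":"array","items":{"type":"number","minimum":-1,"maximum":1}},"yaw":{"type":"number","minimum":-1,"maximum":1}}}},"jaw":{"type":"number"},"force":{"type":"number"}},"required":["series"]}

```bash
mkdir -p pics
python3 - <<'E'
from workcell import env, vision, spot_point
import cv2, numpy as np
for c in ("top","side"):
    im,d=vision.get_image(c); cv2.imwrite(f"pics/{c}0.png",im[:,:,::-1]); np.save(f"{c}_d.npy",d)
    i=vision.camera_info(c); print(c,np.round(i["K"],1).tolist(),i["k1"],np.round(i["extrinsics"],3).tolist())
    for t in "vial_mid pot_mid square_bottle_mid flat_bottle_mid recess_small recess_large recess_square recess_oblong dish_mid timer_mid".split():
        print(t,[(np.round(r["position"],0).tolist(),round(r["p"],2)) for r in spot_point(c,t)[:2]])
s=env.get_state(); print({k:np.round(v,3).tolist() for k,v in s.items()})
E
```

```text
top [[493.5, 0.0, 286.3], [0.0, 493.5, 206.0], [0.0, 0.0, 1.0]] -0.1726178593697936 [[-0.025, -0.999, -0.039, 36.275], [0.99, -0.03, 0.14, -533.76], [-0.141, -0.035, 0.989, -836.935], [0.0, 0.0, 0.0, 1.0]]
vial_mid [([632.0, 246.0, 60.0], 0.58)]
pot_mid [([563.0, 236.0, 61.0], 0.79)]
square_bottle_mid [([493.0, 222.0, 66.0], 0.66)]
flat_bottle_mid [([423.0, 210.0, 63.0], 0.59)]
recess_small [([555.0, -176.0, 70.0], 0.57)]
recess_large [([631.0, -168.0, 68.0], 0.63)]
recess_square [([487.0, -176.0, 68.0], 0.79)]
recess_oblong [([415.0, -186.0, 70.0], 0.76)]
dish_mid [([461.0, 0.0, 5.0], 0.95), ([563.0, 233.0, 62.0], 0.6)]
timer_mid [([591.0, 0.0, 14.0], 0.74)]
side [[512.2, 0.0, 280.2], [0.0, 512.2, 215.8], [0.0, 0.0, 1.0]] -0.01662028633756589 [[1.0, -0.01, 0.022, -540.786], [-0.01, 0.627, 0.779, -48.056], [-0.021, -0.779, 0.627, -950.082], [0.0, 0.0, 0.0, 1.0]]
vial_mid [([634.0, 245.0, 61.0], 0.71)]
pot_mid [([565.0, 231.0, 60.0], 0.97), ([422.0, 213.0, 65.0], 0.48)]
square_bottle_mid [([493.0, 217.0, 64.0], 0.84)]
flat_bottle_mid [([422.0, 210.0, 65.0], 0.71)]
recess_small [([560.0, -175.0, 67.0], 0.71)]
recess_large [([634.0, -172.0, 72.0], 0.73)]
recess_square [([492.0, -178.0, 70.0], 0.83)]
recess_oblong [([412.0, -182.0, 69.0], 0.91)]
dish_mid [([460.0, -2.0, 8.0], 0.84)]
timer_mid [([593.0, 6.0, 10.0], 0.74), ([632.0, -173.0, 69.0], 0.3)]
{'time_s': 1.1, 'qpos': [1.227, 0.3, 1.521, -0.0, 1.321, -0.067], 'qd': [0.001, -0.0, -0.0, -0.0, -0.001, -0.001], 'tau': [-0.002, -54.336, -36.198, -0.0, 0.001, -0.0], 'eef_pos': [150.313, 529.047, 231.268], 'tool_rot': [0.138, 0.99, -0.0, 0.0], 'contact_force': [0.425, -0.624, 0.176], 'moment': [0.018, -0.019, -0.012], 'finger_force': 0.0, 'opening': 85.114}
```

View pics/top0.png

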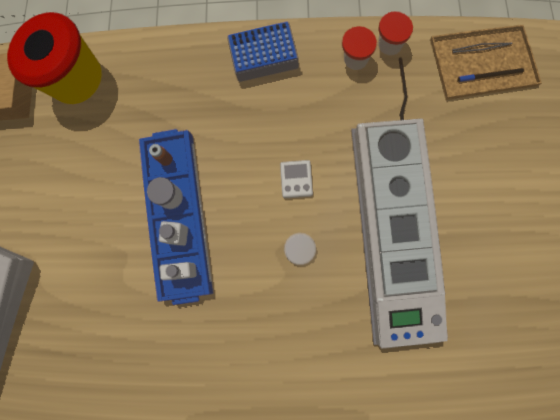

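View pics/side0.png

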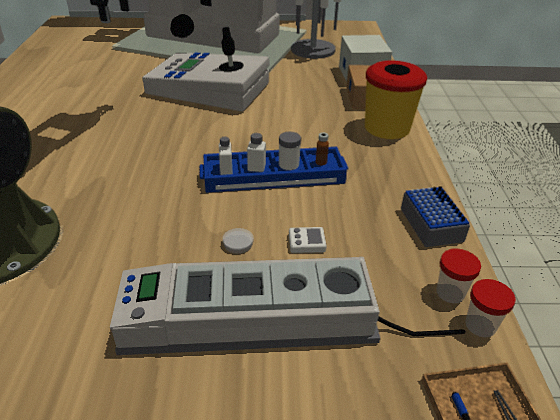

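The rack stands on the left (columns 140–210) with, from top to bottom, the vial at (155,150), pot (165,193), square bottle (174,234) and flat bottle (178,271). The warmer is on the right with the large recess at (394,145), small (399,186), square (404,228) and oblong (409,271). Timer and dish lie between them at (297,180) and (300,249). Next I refine the poses with depth.

```bash
cat > h.py <<'E'
import numpy as np, cv2
from workcell import env, vision, silhouettes, spot_point
def cloud(c,d):
    """world points per pixel, camera centre, ray directions"""
    i=vision.camera_info(c); K=np.array(i["K"]); E=np.array(i["extrinsics"]); k=i["k1"]
    v,u=np.mgrid[:420,:560].astype(np.float32)
    p=cv2.undistortPoints(np.stack([u.ravel(),v.ravel()],1)[:,None],K,np.array([k,0,0,0.])).reshape(420,560,2)
    r=np.dstack([p[...,0],-p[...,1],-np.ones((420,560))])@E[:3,:3]
    o=-E[:3,:3].T@E[:3,3]
    return o+r*d[...,None],o,r
def plane(o,r,z): return (o+r*((z-o[2])/r[...,2])[...,None])[...,:2]
E
python3 - <<'E'
from h import *
H=dict(vial_mid=95,pot_mid=95,square_bottle_mid=105,flat_bottle_mid=101)
SH=dict(square_bottle_mid=83,flat_bottle_mid=80)
G={}
for c in ("top","side"):
    _,d=vision.get_image(c); P,o,r=cloud(c,d); print(c,"cam",o.round(0))
    for t in list(H):
        s=silhouettes(c,t)[0]["pixels"]&(d>0); Q=P[s]; top=Q[Q[:,2]>H[t]-4]
        (x,y),R=cv2.minEnclosingCircle(top[:,:2].astype(np.float32)) if len(top)>2 else ((0,0),0)
        print(t,len(Q),"zmax",Q[:,2].max().round(1),"cap",round(x,1),round(y,1),"r",round(R,1))
        if t in SH:
            q=Q[abs(Q[:,2]-SH[t])<5][:,:2].astype(np.float32)
            print("  shoulder",len(q),cv2.minAreaRect(q) if len(q)>3 else "")
    Z=P[...,2]; A=plane(o,r,80.)
    for t,g in dict(small=(557,-175),large=(632,-170),square=(490,-177),oblong=(414,-184)).items():
        m=(abs(A[...,0]-g[0])<33)&(abs(A[...,1]-g[1])<37)
        hole=m&(Z<76)&(d>0); tz=np.median(Z[m&(Z>76)])
        q=A[hole].astype(np.float32); print(t,"topz",round(float(tz),1),hole.sum(),[np.round(a,1) for a in cv2.minAreaRect(q)])
E
```

```text
top cam [411.  -9. 904.]
vial_mid 317 zmax 99.3 cap 632.5 243.7 r 10.1
pot_mid 824 zmax 99.4 cap 559.8 234.1 r 24.1
square_bottle_mid 602 zmax 108.4 cap 490.0 220.8 r 12.5
  shoulder 243 ((490.0610656738281, 220.45358276367188), (36.89936447143555, 36.388450622558594), 83.39549255371094)
flat_bottle_mid 587 zmax 105.0 cap 423.5 213.1 r 10.5
  shoulder 318 ((423.5601501464844, 212.52549743652344), (26.302885055541992, 52.44523620605469), 5.770658016204834)
small topz 80.1 327 [array([ 556.5, -166.5]), array([42.6, 32.8]), np.float64(88.4)]
large topz 80.2 801 [array([ 632.4, -164.9]), array([65.1, 61. ]), np.float64(1.5)]
square topz 80.3 756 [array([ 492. , -175.2]), array([58.4, 65.2]), np.float64(3.4)]
oblong topz 80.3 757 [array([ 409.8, -179.7]), array([42.8, 65.7]), np.float64(3.6)]
side cam [ 520. -715.  644.]
vial_mid 354 zmax 99.8 cap 635.5 244.4 r 13.1
pot_mid 744 zmax 99.9 cap 564.4 232.9 r 26.0
square_bottle_mid 648 zmax 109.0 cap 490.0 218.8 r 13.5
  shoulder 135 ((490.70855712890625, 216.25888061523438), (39.169960021972656, 35.45103454589844), 4.77052640914917)
flat_bottle_mid 452 zmax 105.2 cap 426.2 208.9 r 10.8
  shoulder 128 ((425.7470703125, 208.6355438232422), (25.206912994384766, 49.810211181640625), 4.599616527557373)
small topz 81.8 280 [array([ 545.7, -181.9]), array([62.1, 32.3]), np.float64(26.6)]
large topz 81.7 699 [array([ 631.4, -170.2]), array([54.7, 50.4]), np.float64(0.5)]
square topz 81.8 633 [array([ 494.1, -171.9]), array([59.2, 56.6]), np.float64(3.6)]
oblong topz 81.6 680 [array([ 406.7, -186.2]), array([54.2, 63.7]), np.float64(2.6)]
```

Run:
```python
from h import *
for c in ("top","side"):
    _,d=vision.get_image(c); P,o,r=cloud(c,d)
    Z=P[...,2]; A=plane(o,r,80.); top80=81.8 if c=="side" else 80.2
    for t,g in dict(small=(557,-175),large=(632,-170),square=(490,-177),oblong=(414,-184)).items():
        m=(abs(A[...,0]-g[0])<32)&(abs(A[...,1]-g[1])<36)&(Z<top80-6)&(d>0)
        m=cv2.morphologyEx(m.astype(np.uint8),cv2.MORPH_OPEN,np.ones((5,5)))
        n,L,s,_=cv2.connectedComponentsWithStats(m); k=1+s[1:,4].argmax()
        q=A[L==k].astype(np.float32); print(t,s[k,4],[np.round(a,1) for a in cv2.minAreaRect(q)],q.mean(0).round(1))
im,d=vision.get_image("top")
cv2.imwrite("pics/z.png",np.hstack([cv2.resize(im[120:310,130:220],(380,570*380//270))[:600],cv2.resize(im[110:300,355:445],(380,802))[:802]][:1])[:,:,::-1])
```

```text
small 309 [array([ 556.4, -171.3]), array([32.6, 33. ]), np.float64(86.8)] [ 555.8 -171.2]
large 757 [array([ 628.2, -167.2]), array([53.9, 51.7]), np.float64(86.6)] [ 628.  -167.1]
square 689 [array([ 485.7, -176.1]), array([45.7, 44.1]), np.float64(3.9)] [ 486.2 -176.4]
oblong 726 [array([ 413.4, -180.6]), array([35.8, 59.5]), np.float64(3.6)] [ 413.4 -180.7]
small 243 [array([ 560.7, -175.6]), array([29.4, 28.9]), np.float64(88.9)] [ 560.5 -175.9]
large 674 [array([ 630.9, -171.3]), array([52.2, 51.7]), np.float64(32.2)] [ 631.3 -170.8]
square 601 [array([ 487.7, -180.3]), array([45.4, 40.2]), np.float64(3.6)] [ 487.3 -180.7]
oblong 654 [array([ 416.1, -184.8]), array([35.3, 56.8]), np.float64(3.7)] [ 416.3 -185.8]
```

servo_tool(
  series=[
    {"slide":[1,-1,0],"yaw":0.137},
    {"slide":[1,-1,0],"yaw":0.137},
    {"slide":[1,-1,0],"yaw":0.137},
    {"slide":[1,-1,0],"yaw":0.137},
    {"slide":[1,-1,0],"yaw":0.137},
    {"slide":[1,-1,0],"yaw":0.137},
  ],
  jaw=85,
  force=30,
)

```text
time_s: 2.5
eef_pos: [351.9, 327.4, 231.4]
tool_rot: [-0.075, 0.997, -0.0, 0.0]
contact_force: [0.6, 1.4, -0.7]
opening: 85.3
finger_force: 0.0
```

servo_tool(
  series=[
    {"slide":[1,-0.417,0],"yaw":0},
    {"slide":[1,-0.417,0],"yaw":0},
    {"slide":[1,-0.417,0],"yaw":0},
    {"slide":[1,-0.417,0],"yaw":0},
    {"slide":[1,-0.417,0],"yaw":0},
    {"slide":[1,-0.417,0],"yaw":0},
  ],
)

```text
time_s: 3.25
eef_pos: [549.5, 246.6, 231.2]
tool_rot: [-0.077, 0.997, 0.0, -0.0]
contact_force: [0.5, 0.2, 0.4]
opening: 84.8
finger_force: 0.0
```

servo_tool(
  series=[
    {"slide":[0.41,0,0],"yaw":0},
    {"slide":[0.41,0,0],"yaw":0},
    {"slide":[0.41,0,0],"yaw":0},
    {"slide":[0.41,0,0],"yaw":0},
    {"slide":[0.41,0,-0.3],"yaw":0},
    {"slide":[0.41,0,-0.5],"yaw":0},
    {"slide":[0.41,0,-0.5],"yaw":0},
    {"slide":[0.41,0,-0.5],"yaw":0},
  ],
)

```text
time_s: 4.25
eef_pos: [632.7, 246.2, 134.1]
tool_rot: [-0.077, 0.997, 0.0, 0.002]
contact_force: [0.3, 0.2, 0.6]
opening: 85.0
finger_force: 0.0
```

Run:
```python
from h import *
out=[]
for c in ("top","side"):
    im,d=vision.get_image(c)
    a=im[100:310,110:290] if c=="top" else im[100:210,170:370]
    out.append(cv2.resize(a,(390,int(a.shape[0]*390/a.shape[1]))))
h=max(o.shape[0] for o in out)
cv2.imwrite("pics/g1.png",np.hstack([cv2.copyMakeBorder(o,0,h-o.shape[0],0,0,cv2.BORDER_CONSTANT) for o in out])[:,:,::-1]); print(env.get_state()["eef_pos"])
```

```text
[632.97192754 246.11577345 134.09689796]
```

View pics/g1.png

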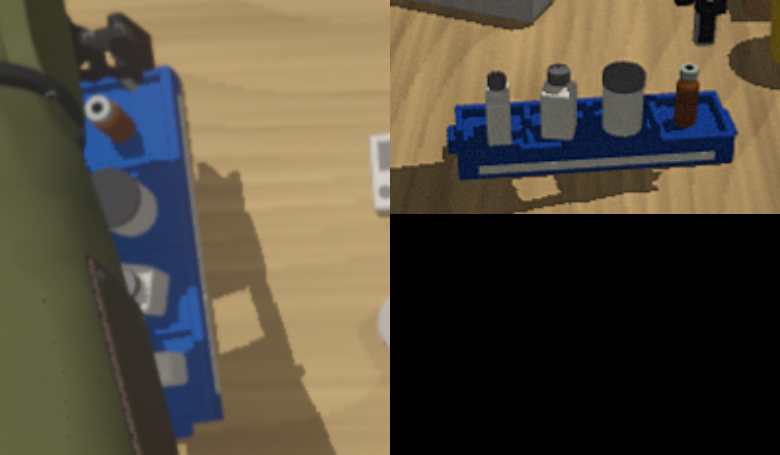

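The vial stands free between the open fingers (left view about (100,110)), and nothing is touched. I descend and grip.

servo_tool(
  series=[
    {"slide":[0.008,-0.008,-0.2],"yaw":0},
    {"slide":[0.008,-0.008,-0.35],"yaw":0},
    {"slide":[0.008,-0.008,-0.44],"yaw":0},
    {"slide":[0.008,-0.008,-0.44],"yaw":0},
    {"slide":[0.008,-0.008,-0.44],"yaw":0},
  ],
)

```text
time_s: 4.97
eef_pos: [634.7, 244.3, 45.1]
tool_rot: [-0.077, 0.997, 0.0, 0.001]
contact_force: [0.4, -0.2, 0.9]
opening: 84.8
finger_force: 0.0
```

servo_tool(
  series=[
    {"slide":[0,0,0],"yaw":0},
    {"slide":[0,0,0],"yaw":0},
    {"slide":[0,0,0],"yaw":0},
    {"slide":[0,0,0],"yaw":0},
    {"slide":[0,0,0],"yaw":0},
    {"slide":[0,0,0],"yaw":0},
    {"slide":[0,0,0],"yaw":0},
    {"slide":[0,0,0],"yaw":0},
  ],
  jaw=5,
  force=30,
)

```text
time_s: 5.98
eef_pos: [634.0, 244.1, 43.6]
tool_rot: [-0.077, 0.997, 0.0, 0.0]
contact_force: [-1.0, 0.1, 6.0]
opening: 25.4
finger_force: 29.8
```

servo_tool(
  series=[
    {"slide":[0,0,0.1],"yaw":0},
    {"slide":[0,0,0.3],"yaw":0},
    {"slide":[0,0,0.6],"yaw":0},
    {"slide":[0,0,0.7],"yaw":0},
    {"slide":[0,-0.25,0.7],"yaw":0},
    {"slide":[0,-0.5,0.7],"yaw":0},
    {"slide":[0,-0.75,0.7],"yaw":0},
    {"slide":[0,-1,0.7],"yaw":0},
    {"slide":[0,-1,0.7],"yaw":0},
  ],
)

```text
time_s: 7.1
eef_pos: [633.9, 40.9, 184.4]
tool_rot: [-0.075, 0.997, -0.0, 0.0]
contact_force: [0.4, 1.0, -0.4]
opening: 24.9
finger_force: 29.7
```

servo_tool(
  series=[
    {"slide":[-0.1,-0.25,0],"yaw":-0.014},
    {"slide":[-0.2,-0.5,0],"yaw":-0.028},
    {"slide":[-0.3,-0.75,0],"yaw":-0.028},
    {"slide":[-0.378,-1,0],"yaw":-0.028},
    {"slide":[-0.378,-1,0],"yaw":-0.028},
    {"slide":[-0.378,-1,0],"yaw":-0.028},
  ],
)

```text
time_s: 7.85
eef_pos: [558.6, -155.1, 183.8]
tool_rot: [-0.033, 0.999, 0.0, 0.0]
contact_force: [-0.1, 0.4, -1.4]
opening: 25.3
finger_force: 29.7
```

servo_tool(
  series=[
    {"slide":[0,-0.089,0],"yaw":0},
    {"slide":[0,-0.089,-0.1],"yaw":0},
    {"slide":[0,-0.089,-0.2],"yaw":0},
    {"slide":[0,-0.089,-0.35],"yaw":0},
    {"slide":[0,-0.089,-0.35],"yaw":0},
    {"slide":[0,-0.089,-0.35],"yaw":0},
  ],
)

```text
time_s: 8.6
eef_pos: [558.9, -173.8, 114.5]
tool_rot: [-0.033, 0.999, -0.0, 0.001]
contact_force: [0.9, -0.2, -0.0]
opening: 25.1
finger_force: 29.7
```

Run:
```python
from h import *
out=[]
for c in ("top","side"):
    im,d=vision.get_image(c)
    a=im[110:300,300:460] if c=="top" else im[170:350,170:390]
    out.append(cv2.resize(a,(390,int(a.shape[0]*390/a.shape[1]))))
    print(c,[(np.round(r["position"],1).tolist(),round(r["p"],2)) for r in spot_point(c,"vial_mid")[:2]])
h=max(o.shape[0] for o in out)
cv2.imwrite("pics/g2.png",np.hstack([cv2.copyMakeBorder(o,0,h-o.shape[0],0,0,cv2.BORDER_CONSTANT) for o in out])[:,:,::-1]); print(env.get_state()["eef_pos"])
```

```text
top [([596.6, -0.3, 13.5], 0.62)]
side [([559.7, -169.0, 129.6], 0.54)]
[ 558.71197515 -173.86367287  114.34597883]
```

View pics/g2.png

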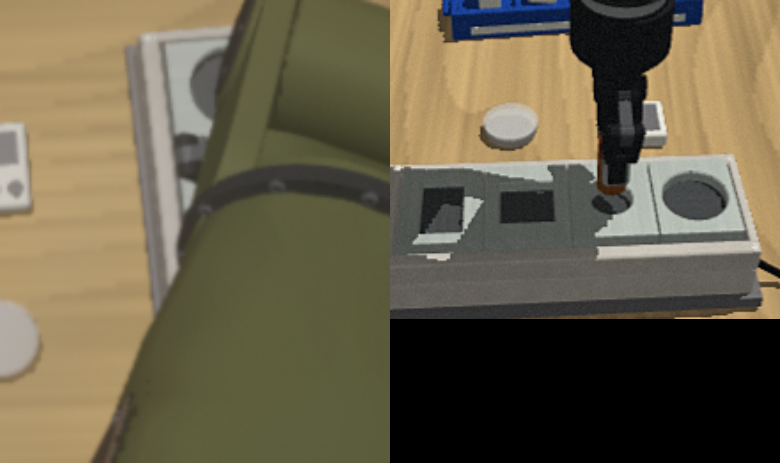

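The side view shows the vial foot at (612,190), centred over the small recess (612,203). I lower it slowly.

servo_tool(
  series=[
    {"slide":[0,0,-0.03],"yaw":0},
    {"slide":[0,0,-0.06],"yaw":0},
    {"slide":[0,0,-0.09],"yaw":0},
    {"slide":[0,0,-0.12],"yaw":0},
    {"slide":[0,0,-0.125],"yaw":0},
    {"slide":[0,0,-0.13],"yaw":0},
    {"slide":[0,0,-0.13],"yaw":0},
  ],
)

```text
time_s: 9.68
eef_pos: [558.4, -173.8, 87.4]
tool_rot: [-0.033, 0.999, -0.0, 0.0]
contact_force: [-0.3, 0.8, -1.5]
opening: 25.2
finger_force: 29.7
```

servo_tool(
  series=[
    {"slide":[0,0,-0.004],"yaw":0},
    {"slide":[0,0,-0.008],"yaw":0},
    {"slide":[0,0,-0.01],"yaw":0},
    {"slide":[0,0,-0.01],"yaw":0},
  ],
)

```text
time_s: 10.18
eef_pos: [558.6, -173.8, 86.5]
tool_rot: [-0.033, 0.999, -0.0, 0.001]
contact_force: [-4.8, 2.4, 11.1]
opening: 25.4
finger_force: 30.9
```

servo_tool(
  series=[
    {"slide":[0,0,0],"yaw":0},
    {"slide":[0,0,0],"yaw":0},
    {"slide":[0,0,0],"yaw":0},
    {"slide":[0,0,0],"yaw":0},
    {"slide":[0,0,0.1],"yaw":0},
    {"slide":[0,0,0.3],"yaw":0},
    {"slide":[0,0,0.5],"yaw":0},
    {"slide":[0,0,0.5],"yaw":0},
    {"slide":[0,0.3,0.5],"yaw":0},
    {"slide":[0,0.6,0.5],"yaw":0},
    {"slide":[0,0.9,0.5],"yaw":0},
    {"slide":[0,1,0.5],"yaw":0},
  ],
  jaw=85,
)

```text
time_s: 11.68
eef_pos: [557.7, 29.1, 184.4]
tool_rot: [-0.034, 0.999, 0.0, -0.001]
contact_force: [0.7, -0.3, -0.3]
opening: 84.7
finger_force: 0.0
```

servo_tool(
  series=[
    {"slide":[0.017,0.3,0],"yaw":0.028},
    {"slide":[0.017,0.6,0],"yaw":0.028},
    {"slide":[0.017,0.9,0],"yaw":0.028},
    {"slide":[0.017,1,0],"yaw":0.028},
    {"slide":[0.017,1,0],"yaw":0.028},
    {"slide":[0.017,1,0],"yaw":0.028},
  ],
)

```text
time_s: 12.42
eef_pos: [561.9, 224.8, 184.9]
tool_rot: [-0.076, 0.997, -0.0, -0.0]
contact_force: [-0.2, -0.8, 0.4]
opening: 85.2
finger_force: 0.0
```

Run:
```python
from h import *
im,d=vision.get_image("side")
a=im[170:350,170:390]; b=im[80:260,170:390]
cv2.imwrite("pics/g3.png",cv2.resize(np.hstack([a,b]),(780,319))[:,:,::-1])
print([(np.round(r["position"],1).tolist(),round(r["p"],2)) for r in spot_point("side","vial_mid")[:2]],env.get_state()["eef_pos"])
```

```text
[([557.0, -168.3, 103.6], 0.67)] [561.99032158 224.78973959 185.20453068]
```

View pics/g3.png

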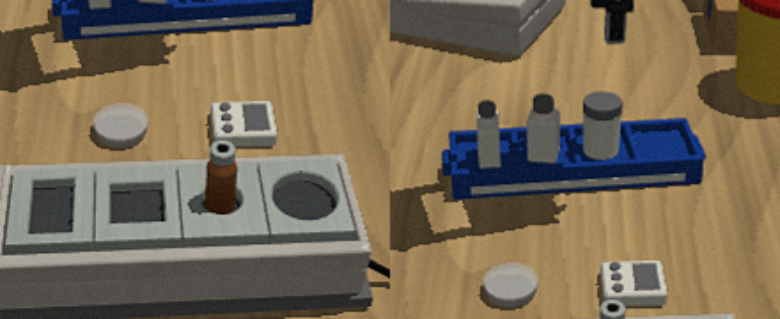

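The vial stands free and upright in the small recess (222,180). The pot is next.

servo_tool(
  series=[
    {"slide":[0,0.043,0],"yaw":0},
    {"slide":[0,0.043,-0.15],"yaw":0},
    {"slide":[0,0.043,-0.35],"yaw":0},
    {"slide":[0,0.043,-0.55],"yaw":0},
    {"slide":[0,0.043,-0.65],"yaw":0},
    {"slide":[0,0.043,-0.71],"yaw":0},
    {"slide":[0,0.043,-0.71],"yaw":0},
    {"slide":[0,0.043,-0.71],"yaw":0},
  ],
)

```text
time_s: 13.52
eef_pos: [562.4, 235.1, 44.6]
tool_rot: [-0.077, 0.997, 0.0, 0.001]
contact_force: [-0.3, -0.6, 0.1]
opening: 85.1
finger_force: 0.0
```

servo_tool(
  series=[
    {"slide":[0,0,0],"yaw":0},
    {"slide":[0,0,0],"yaw":0},
    {"slide":[0,0,0],"yaw":0},
    {"slide":[0,0,0],"yaw":0},
    {"slide":[0,0,0],"yaw":0},
    {"slide":[0,0,0],"yaw":0},
    {"slide":[0,0,0],"yaw":0},
  ],
  jaw=20,
  force=35,
)

```text
time_s: 14.4
eef_pos: [562.0, 234.8, 43.9]
tool_rot: [-0.077, 0.997, 0.0, 0.0]
contact_force: [-0.4, -0.9, 5.5]
opening: 45.8
finger_force: 35.4
```

servo_tool(
  series=[
    {"slide":[0,0,0.1],"yaw":0},
    {"slide":[0,0,0.3],"yaw":0},
    {"slide":[0,0,0.6],"yaw":0},
    {"slide":[0,0,0.7],"yaw":0},
    {"slide":[0.1,-0.25,0.7],"yaw":0},
    {"slide":[0.2,-0.5,0.7],"yaw":0},
    {"slide":[0.3,-0.75,0.7],"yaw":0},
    {"slide":[0.342,-1,0.7],"yaw":0},
    {"slide":[0.342,-1,0.7],"yaw":0},
  ],
)

```text
time_s: 15.52
eef_pos: [630.4, 31.7, 184.3]
tool_rot: [-0.075, 0.997, -0.0, 0.0]
contact_force: [0.3, 1.2, -1.2]
opening: 45.4
finger_force: 36.1
```

servo_tool(
  series=[
    {"slide":[0,-0.25,0],"yaw":-0.014},
    {"slide":[0,-0.5,0],"yaw":-0.028},
    {"slide":[0,-0.75,0],"yaw":-0.028},
    {"slide":[0,-1,0],"yaw":-0.028},
    {"slide":[0,-1,0],"yaw":-0.028},
    {"slide":[0,-1,0],"yaw":-0.028},
  ],
)

```text
time_s: 16.27
eef_pos: [630.2, -164.0, 183.9]
tool_rot: [-0.033, 0.999, 0.0, 0.0]
contact_force: [-0.4, 0.3, -1.2]
opening: 45.8
finger_force: 36.3
```

servo_tool(
  series=[
    {"slide":[0,-0.02,0],"yaw":0},
    {"slide":[0,-0.02,-0.1],"yaw":0},
    {"slide":[0,-0.02,-0.2],"yaw":0},
    {"slide":[0,-0.02,-0.35],"yaw":0},
    {"slide":[0,-0.02,-0.35],"yaw":0},
    {"slide":[0,-0.02,-0.35],"yaw":0},
  ],
)

```text
time_s: 17.02
eef_pos: [630.7, -168.8, 114.7]
tool_rot: [-0.033, 0.999, -0.0, 0.001]
contact_force: [-0.4, -0.0, 0.4]
opening: 45.8
finger_force: 36.2
```

Run:
```python
from h import *
im,d=vision.get_image("side")
cv2.imwrite("pics/g4.png",cv2.resize(im[180:330,230:430],(600,450))[:,:,::-1])
print([(np.round(r["position"],1).tolist(),round(r["p"],2)) for r in spot_point("side","pot_mid")[:2]],env.get_state()["eef_pos"])
```

```text
[([632.9, -170.8, 133.5], 0.65)] [ 630.73392949 -169.048968    114.91670077]
```

View pics/g4.png

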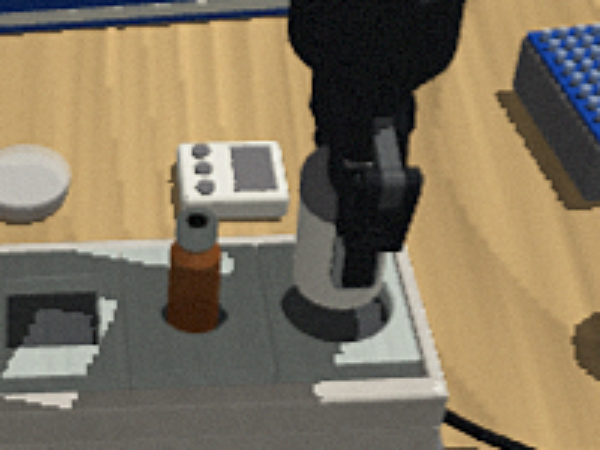

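The pot (columns 297–382) is centred over the large recess (282–390), so I lower it.

servo_tool(
  series=[
    {"slide":[0,0,-0.03],"yaw":0},
    {"slide":[0,0,-0.06],"yaw":0},
    {"slide":[0,0,-0.09],"yaw":0},
    {"slide":[0,0,-0.12],"yaw":0},
    {"slide":[0,0,-0.13],"yaw":0},
    {"slide":[0,0,-0.135],"yaw":0},
    {"slide":[0,0,-0.138],"yaw":0},
    {"slide":[0,0,-0.138],"yaw":0},
  ],
)

```text
time_s: 18.12
eef_pos: [630.3, -169.2, 86.9]
tool_rot: [-0.033, 0.999, -0.0, 0.0]
contact_force: [-5.3, 1.6, 8.5]
opening: 45.7
finger_force: 36.4
```

servo_tool(
  series=[
    {"slide":[0,0,-0.002],"yaw":0},
    {"slide":[0,0,-0.004],"yaw":0},
    {"slide":[0,0,-0.004],"yaw":0},
  ],
)

```text
time_s: 18.5
eef_pos: [630.4, -169.2, 86.8]
tool_rot: [-0.033, 0.999, -0.0, 0.001]
contact_force: [-8.6, 2.5, 15.3]
opening: 45.7
finger_force: 36.6
```

servo_tool(
  series=[
    {"slide":[0,0,0],"yaw":0},
    {"slide":[0,0,0],"yaw":0},
    {"slide":[0,0,0],"yaw":0},
    {"slide":[0,0,0],"yaw":0},
    {"slide":[0,0,0.1],"yaw":0},
    {"slide":[0,0,0.3],"yaw":0},
    {"slide":[0,0,0.5],"yaw":0},
    {"slide":[0,0,0.5],"yaw":0},
    {"slide":[0,0.3,0.5],"yaw":0},
    {"slide":[0,0.6,0.5],"yaw":0},
    {"slide":[0,0.9,0.5],"yaw":0},
    {"slide":[0,1,0.5],"yaw":0},
  ],
  jaw=85,
)

```text
time_s: 20.0
eef_pos: [629.7, 33.9, 185.1]
tool_rot: [-0.034, 0.999, 0.0, -0.0]
contact_force: [-0.3, -0.4, 0.8]
opening: 85.0
finger_force: 0.0
```

servo_tool(
  series=[
    {"slide":[-0.2,0.25,0],"yaw":0.018},
    {"slide":[-0.4,0.5,0],"yaw":0.018},
    {"slide":[-0.6,0.75,0],"yaw":0.018},
    {"slide":[-0.7,0.943,0],"yaw":0.018},
    {"slide":[-0.7,0.943,0],"yaw":0.018},
    {"slide":[-0.7,0.943,0],"yaw":0.018},
    {"slide":[-0.7,0.943,0],"yaw":0.018},
  ],
)

```text
time_s: 20.88
eef_pos: [490.7, 218.3, 184.8]
tool_rot: [-0.06, 0.998, -0.0, -0.0]
contact_force: [0.2, -0.2, -0.6]
opening: 85.0
finger_force: 0.0
```

Run:
```python
from h import *
im,d=vision.get_image("side")
a=im[170:350,170:390]; b=im[80:260,170:390]
cv2.imwrite("pics/g5.png",cv2.resize(np.hstack([a,b]),(780,319))[:,:,::-1])
for t in ("pot_mid","square_bottle_mid","vial_mid"): print([(np.round(r["position"],1).tolist(),round(r["p"],2)) for r in spot_point("side",t)[:2]])
print(env.get_state()["eef_pos"])
```

```text
[([631.3, -171.4, 107.1], 0.94)]
[]
[([556.8, -168.2, 102.0], 0.92)]
[490.41550351 218.8478272  184.76971088]
```

View pics/g5.png

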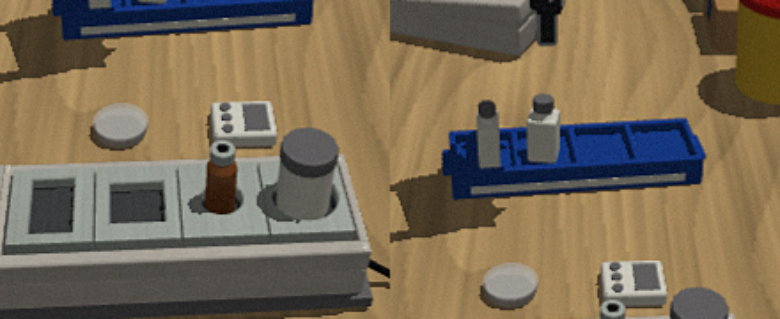

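Vial and pot stand in their recesses at (222,180) and (306,175). The square bottle is next.

servo_tool(
  series=[
    {"slide":[0,0,-0.15],"yaw":0},
    {"slide":[0,0,-0.35],"yaw":0},
    {"slide":[0,0,-0.55],"yaw":0},
    {"slide":[0,0,-0.65],"yaw":0},
    {"slide":[0,0,-0.71],"yaw":0},
    {"slide":[0,0,-0.71],"yaw":0},
    {"slide":[0,0,-0.71],"yaw":0},
  ],
)

```text
time_s: 21.95
eef_pos: [490.6, 219.6, 43.8]
tool_rot: [-0.061, 0.998, 0.0, 0.001]
contact_force: [0.3, -0.2, -0.0]
opening: 85.0
finger_force: 0.0
```

servo_tool(
  series=[
    {"slide":[0,0,0],"yaw":0},
    {"slide":[0,0,0],"yaw":0},
    {"slide":[0,0,0],"yaw":0},
    {"slide":[0,0,0],"yaw":0},
    {"slide":[0,0,0],"yaw":0},
    {"slide":[0,0,0],"yaw":0},
    {"slide":[0,0,0],"yaw":0},
    {"slide":[0,0,0],"yaw":0},
  ],
  jaw=15,
)

```text
time_s: 22.95
eef_pos: [490.3, 219.5, 43.5]
tool_rot: [-0.061, 0.998, 0.0, 0.0]
contact_force: [-1.7, -0.9, 6.2]
opening: 40.5
finger_force: 30.7
```

The opening is 40.5 mm instead of 36, so the square bottle is gripped askew. The depth fit gave it a yaw of about -6.6°, so I release it, turn and grip again.

servo_tool(
  series=[
    {"slide":[0,0,0],"yaw":0},
    {"slide":[0,0,0],"yaw":0},
    {"slide":[0,0,0],"yaw":0},
    {"slide":[0,0,0],"yaw":-0.035},
    {"slide":[0,0,0],"yaw":-0.069},
    {"slide":[0,0,0],"yaw":-0.069},
    {"slide":[0,0,0],"yaw":-0.069},
  ],
  jaw=70,
)

```text
time_s: 23.82
eef_pos: [490.1, 219.4, 42.8]
tool_rot: [0.046, 0.999, -0.0, -0.0]
contact_force: [-0.3, -0.3, -0.3]
opening: 69.7
finger_force: 0.0
```

servo_tool(
  series=[
    {"slide":[0,0,0],"yaw":0},
    {"slide":[0,0,0],"yaw":0},
    {"slide":[0,0,0],"yaw":0},
    {"slide":[0,0,0],"yaw":0},
    {"slide":[0,0,0],"yaw":0},
    {"slide":[0,0,0],"yaw":0},
    {"slide":[0,0,0],"yaw":0},
  ],
  jaw=15,
)

```text
time_s: 24.7
eef_pos: [490.2, 219.5, 43.0]
tool_rot: [0.047, 0.999, 0.0, 0.0]
contact_force: [-0.5, 0.7, 3.3]
opening: 35.3
finger_force: 35.1
```

servo_tool(
  series=[
    {"slide":[0,0,0.1],"yaw":0},
    {"slide":[0,0,0.3],"yaw":0},
    {"slide":[0,0,0.6],"yaw":0},
    {"slide":[0,0,0.7],"yaw":0},
    {"slide":[0,-0.25,0.7],"yaw":0},
    {"slide":[0,-0.5,0.7],"yaw":0},
    {"slide":[0,-0.75,0.7],"yaw":0},
    {"slide":[-0.018,-1,0.7],"yaw":0},
    {"slide":[-0.018,-1,0.7],"yaw":0},
  ],
)

```text
time_s: 25.82
eef_pos: [486.1, 16.9, 182.6]
tool_rot: [0.049, 0.999, -0.0, -0.0]
contact_force: [0.3, 0.7, -1.0]
opening: 35.9
finger_force: 35.3
```

servo_tool(
  series=[
    {"slide":[0,-0.25,0],"yaw":0.02},
    {"slide":[0,-0.5,0],"yaw":0.04},
    {"slide":[0,-0.75,0],"yaw":0.05},
    {"slide":[0,-0.989,0],"yaw":0.05},
    {"slide":[0,-0.989,0],"yaw":0.05},
    {"slide":[0,-0.989,0],"yaw":0.05},
    {"slide":[0,-0.989,-0.15],"yaw":0.05},
    {"slide":[0,-0.989,-0.35],"yaw":0.05},
    {"slide":[0,-0.989,-0.35],"yaw":0.05},
    {"slide":[0,-0.989,-0.35],"yaw":0.05},
  ],
)

```text
time_s: 27.08
eef_pos: [487.2, -177.9, 114.4]
tool_rot: [-0.032, 0.999, -0.0, 0.001]
contact_force: [0.9, -0.7, -1.2]
opening: 35.9
finger_force: 35.4
```

Run:
```python
from h import *
im,d=vision.get_image("side")
cv2.imwrite("pics/g6.png",cv2.resize(im[180:330,150:350],(600,450))[:,:,::-1])
print([(np.round(r["position"],1).tolist(),round(r["p"],2)) for r in spot_point("side","square_bottle_mid")[:2]],env.get_state()["eef_pos"])
```

```text
[([489.1, -182.3, 136.1], 0.73), ([559.8, -167.7, 105.5], 0.4)] [ 487.29790141 -178.26323214  114.59464288]
```

View pics/g6.png

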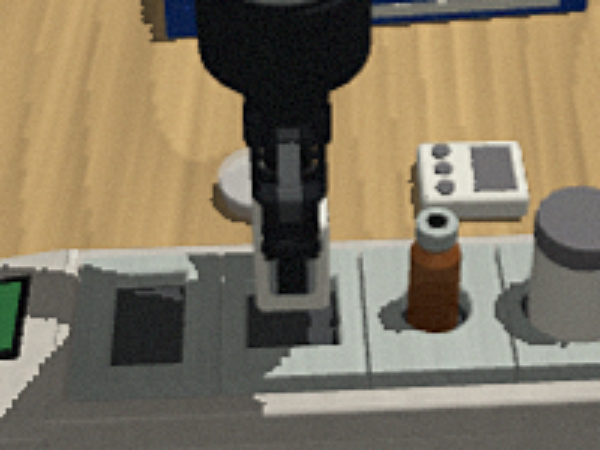

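The bottle foot (columns 257–328) is centred over the square recess (248–340) and square to it, so I lower it.

servo_tool(
  series=[
    {"slide":[0,0,-0.03],"yaw":0},
    {"slide":[0,0,-0.06],"yaw":0},
    {"slide":[0,0,-0.09],"yaw":0},
    {"slide":[0,0,-0.12],"yaw":0},
    {"slide":[0,0,-0.13],"yaw":0},
    {"slide":[0,0,-0.135],"yaw":0},
    {"slide":[0,0,-0.138],"yaw":0},
    {"slide":[0,0,-0.138],"yaw":0},
  ],
)

```text
time_s: 28.18
eef_pos: [486.5, -178.3, 86.0]
tool_rot: [-0.031, 1.0, -0.0, 0.0]
contact_force: [-4.0, 1.4, 7.7]
opening: 35.8
finger_force: 36.3
```

servo_tool(
  series=[
    {"slide":[0,0,-0.002],"yaw":0},
    {"slide":[0,0,-0.004],"yaw":0},
    {"slide":[0,0,-0.004],"yaw":0},
  ],
)

```text
time_s: 28.55
eef_pos: [486.6, -178.4, 85.9]
tool_rot: [-0.031, 1.0, -0.0, 0.0]
contact_force: [-9.7, 3.5, 18.0]
opening: 35.9
finger_force: 37.5
```

servo_tool(
  series=[
    {"slide":[0,0,0],"yaw":0},
    {"slide":[0,0,0],"yaw":0},
    {"slide":[0,0,0],"yaw":0},
    {"slide":[0,0,0],"yaw":0},
    {"slide":[0,0,0.1],"yaw":0},
    {"slide":[0,0,0.3],"yaw":0},
    {"slide":[0,0,0.5],"yaw":0},
    {"slide":[0,0,0.5],"yaw":0},
    {"slide":[0,0.3,0.5],"yaw":0},
    {"slide":[0,0.6,0.5],"yaw":0},
    {"slide":[0,0.9,0.5],"yaw":0},
    {"slide":[0,1,0.5],"yaw":0},
  ],
  jaw=85,
)

```text
time_s: 30.05
eef_pos: [485.9, 24.4, 183.6]
tool_rot: [-0.033, 0.999, 0.0, -0.001]
contact_force: [0.8, 0.4, 0.5]
opening: 85.0
finger_force: 0.0
```

servo_tool(
  series=[
    {"slide":[-0.2,0.25,0],"yaw":0.009},
    {"slide":[-0.31,0.5,0],"yaw":0.009},
    {"slide":[-0.31,0.75,0],"yaw":0.009},
    {"slide":[-0.31,0.947,0],"yaw":0.009},
    {"slide":[-0.31,0.947,0],"yaw":0.009},
    {"slide":[-0.31,0.947,0],"yaw":0.009},
    {"slide":[-0.31,0.947,-0.2],"yaw":0.009},
    {"slide":[-0.31,0.947,-0.3],"yaw":0.009},
    {"slide":[-0.31,0.947,-0.3],"yaw":0.009},
  ],
)

```text
time_s: 31.18
eef_pos: [424.0, 209.9, 123.3]
tool_rot: [-0.045, 0.999, -0.001, -0.001]
contact_force: [0.6, 0.6, 0.4]
opening: 85.0
finger_force: 0.0
```

Run:
```python
from h import *
im,d=vision.get_image("side")
a=im[170:350,170:390]; b=im[80:260,170:390]
cv2.imwrite("pics/g7.png",cv2.resize(np.hstack([a,b]),(780,319))[:,:,::-1])
P,o,r=cloud("side",d); s=silhouettes("side","flat_bottle_mid")[0]; Q=P[s["pixels"]&(d>0)]
q=Q[abs(Q[:,2]-82)<4][:,:2].astype(np.float32); print(s["p"],len(q),cv2.minAreaRect(q))
print(env.get_state()["eef_pos"])
```

```text
0.8 110 ((425.0289306640625, 206.1292266845703), (24.396299362182617, 46.873741149902344), 7.446210861206055)
[424.93100774 210.5624813  125.16495669]
```

View pics/g7.png

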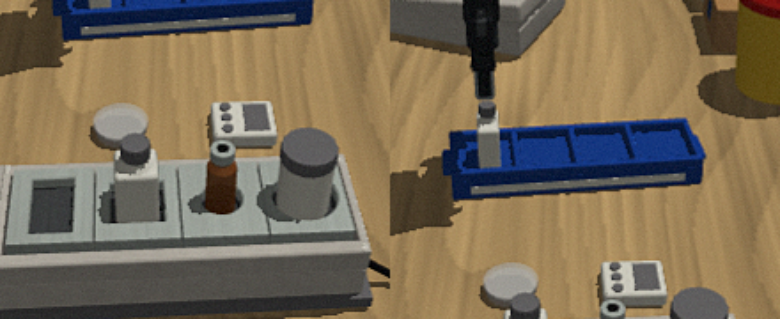

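Three containers stand free in their recesses. The fingers are lined up over the flat bottle at (488,140), so I descend and grip it.

servo_tool(
  series=[
    {"slide":[0,0.002,-0.1],"yaw":0},
    {"slide":[0,0.002,-0.2],"yaw":0},
    {"slide":[0,0.002,-0.3],"yaw":0},
    {"slide":[0,0.002,-0.36],"yaw":0},
    {"slide":[0,0.002,-0.41],"yaw":0},
    {"slide":[0,0.002,-0.41],"yaw":0},
    {"slide":[0,0.002,-0.41],"yaw":0},
  ],
)

```text
time_s: 32.15
eef_pos: [424.8, 211.6, 43.0]
tool_rot: [-0.045, 0.999, 0.0, 0.0]
contact_force: [0.9, 0.0, -0.1]
opening: 85.2
finger_force: 0.0
```

servo_tool(
  series=[
    {"slide":[0,0,0],"yaw":0},
    {"slide":[0,0,0],"yaw":0},
    {"slide":[0,0,0],"yaw":0},
    {"slide":[0,0,0],"yaw":0},
    {"slide":[0,0,0],"yaw":0},
    {"slide":[0,0,0],"yaw":0},
    {"slide":[0,0,0],"yaw":0},
  ],
  jaw=30,
)

```text
time_s: 33.02
eef_pos: [424.8, 211.6, 42.9]
tool_rot: [-0.045, 0.999, 0.0, 0.0]
contact_force: [-0.8, -0.6, 5.6]
opening: 51.7
finger_force: 37.0
```

servo_tool(
  series=[
    {"slide":[0,0,0.1],"yaw":0},
    {"slide":[0,0,0.3],"yaw":0},
    {"slide":[0,0,0.6],"yaw":0},
    {"slide":[0,0,0.7],"yaw":0},
    {"slide":[0,-0.25,0.7],"yaw":0},
    {"slide":[0,-0.5,0.7],"yaw":0},
    {"slide":[0,-0.75,0.7],"yaw":0},
    {"slide":[-0.05,-1,0.7],"yaw":0},
    {"slide":[-0.05,-1,0.7],"yaw":0},
  ],
)

```text
time_s: 34.15
eef_pos: [414.0, 9.1, 182.4]
tool_rot: [-0.043, 0.999, -0.0, -0.0]
contact_force: [-0.2, 1.4, -0.7]
opening: 51.7
finger_force: 37.0
```

servo_tool(
  series=[
    {"slide":[0,-0.25,0],"yaw":-0.008},
    {"slide":[0,-0.5,0],"yaw":-0.008},
    {"slide":[0,-0.75,0],"yaw":-0.008},
    {"slide":[0,-0.973,0],"yaw":-0.008},
    {"slide":[0,-0.973,0],"yaw":-0.008},
    {"slide":[0,-0.973,0],"yaw":-0.008},
    {"slide":[0,-0.973,-0.15],"yaw":-0.008},
    {"slide":[0,-0.973,-0.35],"yaw":-0.008},
    {"slide":[0,-0.973,-0.35],"yaw":-0.008},
    {"slide":[0,-0.973,-0.35],"yaw":-0.008},
  ],
)

```text
time_s: 35.4
eef_pos: [415.3, -182.8, 113.9]
tool_rot: [-0.033, 0.999, -0.0, 0.001]
contact_force: [-0.3, 0.2, -0.5]
opening: 51.9
finger_force: 37.2
```

Run:
```python
from h import *
im,d=vision.get_image("side")
cv2.imwrite("pics/g8.png",cv2.resize(im[180:330,120:320],(600,450))[:,:,::-1])
print(env.get_state()["eef_pos"])
```

```text
[ 415.35215948 -183.0113536   114.10351031]
```

View pics/g8.png

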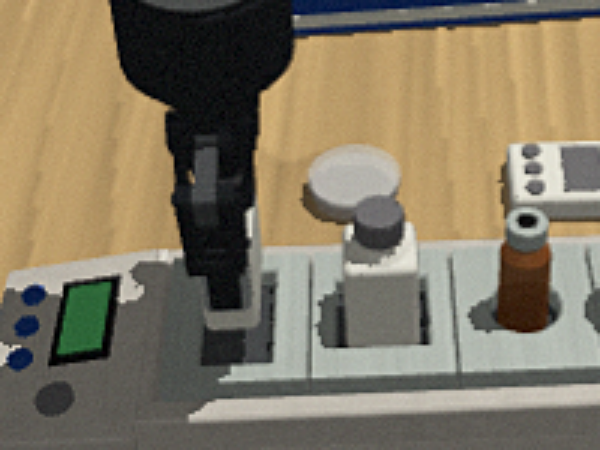

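The flat bottle's foot (203–257) sits about 2 mm left of the oblong recess's centre (202–274) once perspective is allowed for. I nudge it +x and lower it.

servo_tool(
  series=[
    {"slide":[0.008,0,-0.01],"yaw":0},
    {"slide":[0.008,0,-0.04],"yaw":0},
    {"slide":[0.008,0,-0.07],"yaw":0},
    {"slide":[0.008,0,-0.1],"yaw":0},
    {"slide":[0.008,0,-0.12],"yaw":0},
    {"slide":[0.008,0,-0.13],"yaw":0},
    {"slide":[0.008,0,-0.135],"yaw":0},
    {"slide":[0.008,0,-0.138],"yaw":0},
    {"slide":[0.008,0,-0.138],"yaw":0},
  ],
)

```text
time_s: 36.58
eef_pos: [416.1, -183.1, 85.9]
tool_rot: [-0.033, 0.999, -0.0, 0.0]
contact_force: [-7.3, 3.7, 14.8]
opening: 51.6
finger_force: 39.3
```

servo_tool(
  series=[
    {"slide":[0,0,-0.002],"yaw":0},
    {"slide":[0,0,-0.004],"yaw":0},
    {"slide":[0,0,-0.004],"yaw":0},
  ],
)

```text
time_s: 36.95
eef_pos: [416.2, -183.1, 85.8]
tool_rot: [-0.033, 0.999, -0.0, 0.0]
contact_force: [-12.4, 6.4, 29.0]
opening: 51.6
finger_force: 40.9
```

It is seated (42.9 + 43 = 85.9). I release it and retreat.

servo_tool(
  series=[
    {"slide":[0,0,0.004],"yaw":0},
    {"slide":[0,0,0.004],"yaw":0},
    {"slide":[0,0,0.004],"yaw":0},
    {"slide":[0,0,0.004],"yaw":0},
    {"slide":[0,0,0.1],"yaw":0},
    {"slide":[0,0,0.3],"yaw":0},
    {"slide":[0,0,0.5],"yaw":0},
    {"slide":[0,0,0.6],"yaw":0},
    {"slide":[0,0.3,0.6],"yaw":0},
    {"slide":[0,0.6,0.6],"yaw":0},
    {"slide":[0,0.9,0.6],"yaw":0},
    {"slide":[0,1,0.6],"yaw":0},
    {"slide":[0,1,0.6],"yaw":0},
    {"slide":[0,1,0.6],"yaw":0},
  ],
  jaw=85,
)

```text
time_s: 38.7
eef_pos: [416.1, 16.2, 204.0]
tool_rot: [-0.033, 0.999, -0.0, -0.0]
contact_force: [0.6, -0.4, 0.0]
opening: 85.2
finger_force: 0.0
```

servo_tool(
  series=[
    {"slide":[0,0.3,0],"yaw":0},
    {"slide":[0,0.6,0],"yaw":0},
    {"slide":[0,0.9,0],"yaw":0},
    {"slide":[0,0.9,0],"yaw":0},
    {"slide":[0,0.9,0],"yaw":0},
  ],
)

```text
time_s: 39.33
eef_pos: [416.4, 195.8, 203.8]
tool_rot: [-0.032, 0.999, -0.0, -0.0]
contact_force: [1.0, 1.0, -0.2]
opening: 85.0
finger_force: 0.0
```

Run:
```python
from h import *
a=vision.get_image("side")[0][170:350,110:400]; b=vision.get_image("top")[0][100:300,260:460]
cv2.imwrite("pics/g9.png",np.hstack([cv2.resize(a,(480,298)),cv2.resize(b,(298,298))])[:,:,::-1])
for t in "dish_mid timer_mid".split():print(t,[np.round(r["position"]) for r in spot_point("top",t)[:1]])
```

```text
dish_mid [array([460.,  -1.,  10.])]
timer_mid [array([593.,   4.,  12.])]
```

View pics/g9.png

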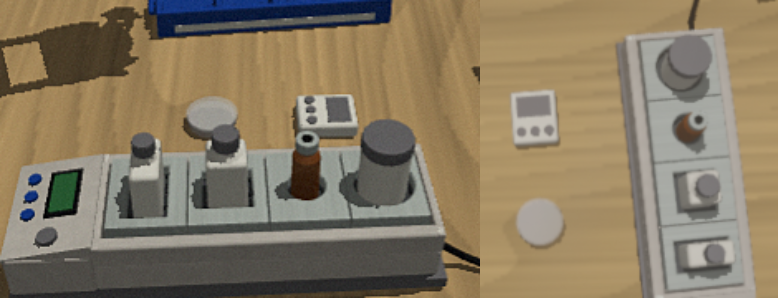

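All four stand upright in their recesses, in the side view at (148,185), (227,175), (306,170) and (386,165). The dish and timer have not moved. I hand the job in.

```bash
python3 -c "
from workcell import workorder; print(workorder.sign_off())"
```

```text
the job is handed in; nothing more can be done
None
```

All four containers stand free and upright, fully lowered into their matching warmer recesses; the dish and timer were not moved, and I signed the job off at about 39 s of robot time (the sign-off returned no verdict).

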